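Rebalance the concentrator rotor

TASK

The six vials in the concentrator rotor were loaded out of balance: every vial faces one of another size. Rearrange them so that the two short vials face each other straight across the rotor, and likewise the two medium and the two tall ones, every vial standing upright and fully down in a bore, with none tipped over on the way. The rotor is full, so park a vial in the white rack (or elsewhere) while you change places.

Things in the scene. Friction and masses are not known exactly. Their poses are not given: they have to be found in the camera images.
- medium_1: medium amber glass screw-cap vial, 72 mm tall over its white cap, which is open on top with a dark sunk septum 15 mm across; round, 27.5 mm in diameter from base to cap, 55 g, same make as medium_2. Origin at the centre of its underside, z up along the vial. At the start it stands in one of the rotor's bores.
- medium_2: medium amber glass screw-cap vial, 72 mm tall over its white cap, which is open on top with a dark sunk septum 15 mm across; round, 27.5 mm in diameter from base to cap, 55 g, same make as medium_1. Origin at the centre of its underside, z up along the vial. At the start it stands in one of the rotor's bores.
- short_1: short amber glass screw-cap vial, 57 mm tall over its flat white cap (12 mm deep); round, 27.5 mm in diameter from base to cap, 45 g, same make as short_2. Origin at the centre of its underside, z up along the vial. At the start it stands in one of the rotor's bores.
- short_2: short amber glass screw-cap vial, 57 mm tall over its flat white cap (12 mm deep); round, 27.5 mm in diameter from base to cap, 45 g, same make as short_1. Origin at the centre of its underside, z up along the vial. At the start it stands in one of the rotor's bores.
- tall_1: tall amber glass screw-cap vial, 95 mm tall over its extra deep (19 mm) flat white cap; round, 27.5 mm in diameter from base to cap, 70 g, same make as tall_2. Origin at the centre of its underside, z up along the vial. At the start it stands in one of the rotor's bores.
- tall_2: tall amber glass screw-cap vial, 95 mm tall over its extra deep (19 mm) flat white cap; round, 27.5 mm in diameter from base to cap, 70 g, same make as tall_1. Origin at the centre of its underside, z up along the vial. At the start it stands in one of the rotor's bores.
- rotor: round fixed aluminium rotor, 200 mm across, top face at z 44 mm, black centre knob 34 mm across up to z 64. Origin: centre of its underside, z up. Six bores, all full at the start, on a circle of 72 mm radius at 0, 60, .. 300 degrees from its x axis (0 faces 180, 60 faces 240, 120 faces 300). Bores: 42 mm across at the top, narrowing to 32 mm 14 mm lower; vials stand on their floor at z 18 mm.
- rack: fixed white plastic bench rack, 64 x 176 x 32 mm, empty at the start. Origin: centre of its underside, y along its length, z up. Three bores in a row at y -57, 0 and +57 mm, countersunk from 42 mm across at the top face (z 32 mm) to 32 mm, 14 mm lower; a vial rests on the floor at z 6 mm. Handy to park a vial in.
Things that resemble listed ones, but are neither listed nor needed, are in the scene too. What is shaped like the medium_1 but pink or yellow is not meant.

How it is judged (in metres and radians):
At the end, for the whole second after the job is handed in: Both vials of each size stand in opposite bores (centres over 134 mm apart in plan; 144 nominal); all six are within 80 mm of the rotor's axis, undersides under 26 mm above its underside, within 0.2 rad of upright, at rest and let go (horizontal distance between short_1 and short_2 above 0.134 m and horizontal distance between medium_1 and medium_2 above 0.134 m and horizontal distance between tall_1 and tall_2 above 0.134 m and horizontal distance between each of medium_1, medium_2, short_1, short_2, tall_1, tall_2 and rotor below 0.08 m and z of each of medium_1, medium_2, short_1, short_2, tall_1, tall_2 in the frame of rotor below 0.026 m and angle between each of medium_1, medium_2, short_1, short_2, tall_1, tall_2's own z axis and vertical below 0.2 rad and linear speed of each of medium_1, medium_2, short_1, short_2, tall_1, tall_2 below 0.02 m/s and contact force between each of medium_1, medium_2, short_1, short_2, tall_1, tall_2 and the fingers below 0.1 N); the robot touches nothing.
It fails at once if a vial is tipped over (leans more than 0.9 rad) (angle between any of medium_1, medium_2, short_1, short_2, tall_1, tall_2's own z axis and vertical above 0.9 rad).
It also fails if it takes over 96 s, if anything falls off the work surface, if the arm or the gripper's body presses on something with over 40 N, if the wrist force passes 120 N, or if a joint passes its speed limit or range.

ROBOT

A 6-joint arm with a two-finger parallel gripper is mounted at the origin on a cart in front of the work surface, level with it; the furniture and walls round the work are solid. World frame = base frame: x ahead of the robot, y to its left, z up, the work surface at z = 0. Lengths are in mm, angles in rad, forces in N, time in s.
With the tool pointing down it reaches from about 350 to 925 mm from the base axis. Payload 6.4 kg.
Tool frame: the origin (TCP) lies at the very end of the fingers, on their centre line; the grasp point (between the pads) lies 19 mm behind it; z points along the fingers, y is the line along which they close (so a half turn about z gives the same grasp; the last joint's range is limited). The gripper opens to 94 mm and grips with 3 to 60 N. Pads are 16 mm wide; open, the fingers measure 119 mm over their backs; the gripper's body (75 mm by 177 mm) begins 78 mm behind the grasp point.
Start: joints at [-1.341, 0.245, 1.558, -0, 1.339, -0.174], TCP at [255.401, -597.733, 205.455] pointing down, gripper open.
Joint ranges: [-3.13, 3.13], [-1.02, 2.26], [0.13, 2.54], [-0.95, 4.09], [0.21, 2.88], [-2.74, 2.74]. Speed limits (rad/s): [2.57, 2.57, 3.14, 3.14, 3.14, 3.14].

INTERFACE

Orientations are given as a unit quaternion [x, y, z, w].
In Python, from plant import robot, imaging gives the robot as it stands. The module is installed in compiled form; this text tells all that it offers.
- The arm moves only by the tool apply_moves, never from a script. Its argument "targets" is a list of rows, each an object with "delta_pos": the shift along the world's x, y, z in fractions of the full range, 1 being 100 cm, a list of three; "angular": the turn, a rotation vector about the world's x, y, z in parts of the range, where 1.0 means pi rad, a list of three; "fingers": the finger opening in cm, from 0 to 9.4. A call has 1 to 10 rows; each row is the pose to reach, as a shift and turn from the pose commanded when the call began; what a row does not reach only later rows make up. A row lasts 1/8 s, in which the tool goes at most 62.5 mm and 10.7 degrees, less where a joint would pass 70% of its speed; a pose out of reach is approached as far as the arm can. Shift and turn numbers lie between -1 and 1, and a call with a number outside is refused. A call with a gripper value outside its range is refused whole. The fingers move at their own pace and stop on an object; "force" is the grip in N (left out, the last holds). Time passes only in rows, so rows that repeat a pose let the fingers close. It gives the time, the measured TCP pose, the force, the opening and the grip force at its end, in the units of the state.
- robot.sense(): the state, without advancing time (a new reading comes with each control period).
- imaging.capture(name): name is "scene" or "top" or "wrist"; returns a dict with "pixels" (420x560x3 uint8, red, green, blue), "range_z" (420x560 float32, mm along the optical axis (not along the pixel's ray), 0 where there is no reading), "K" (3x3 intrinsics, pixels), "R" (3x3) and "t" (3): a world point X has camera coordinates R X + t. Camera axes: x right, y down, z forward; pixel columns grow to the right and rows downward; lengths in mm; the calibration is good to about 2 mm. A picture is of the moment at which its call begins.
- robot.hand_in(): hands the job in; it is judged then, once.
The state is a dict: "time_s": time; "qpos": joint angles; "dq": joint speeds; "joint_efforts": joint torques, N m; "eef_pos": TCP position; "eef_rot": TCP orientation; "contact_force": force on the tool from outside, world axes, zero at the start; "moment": the same for the moment, N m; "opening": finger opening in mm; "gripper_force": force on a finger pad.
Only numpy, scipy, OpenCV 4.12 (cv2) and the standard library are available. Lean on these libraries where they do the work, as an engineer would, in place of code of your own. Each camera call takes 0.05 s, during which the arm holds its last target. There are 200 camera calls.

## Working session

There is one attempt and no reset: what is moved stays moved. The work goes in short steps, Python scripts to look and compute and a tool call to move; the robot and the scene stay as the last step left them, time stands still between calls to the robot, and variables do not carry over. Pictures are saved under pics/ and viewed, at most 14 in all, crops included, and the job is handed in when it is done.

Besides the shell and the picture viewer there is one more tool, called by a JSON object that holds its "fn" and its "kwargs", one argument or row to a line. apply_moves: Moves the arm, as the interface text tells. Its arguments: {"type":"object","properties":{"targets":{"type":"array","items":{"type":"object","properties":{"delta_pos":{"type":"array","items":{"type":"number"}},"angular":{"type":"array","items":{"type":"number"}},"fingers":{"type":"number"}}}},"force":{"type":"number"}},"required":["targets"]}

```bash
mkdir -p pics; cat > h.py <<'E'
from plant import robot, imaging
import numpy as np, cv2
def snap(n,f):
    c=imaging.capture(n); cv2.imwrite(f'pics/{f}.png',c['pixels'][:,:,::-1]); np.savez(f'pics/{f}.npz',**c); return c
def world(c):
    K,R,t,Z=c['K'],c['R'],c['t'],c['range_z']
    v,u=np.mgrid[:420,:560]
    P=np.stack([(u-K[0,2])/K[0,0]*Z,(v-K[1,2])/K[1,1]*Z,Z],-1)
    return (P-t)@R
E
python3 - <<'E'
from h import *
a=snap('top','top0');b=snap('scene','scene0')
s=robot.sense();print(s)
for c in(a,b):print(c['K'],c['R'],c['t'])
E
```

```text
{'time_s': 0.1, 'qpos': array([-1.34109285e+00,  2.45704651e-01,  1.55890036e+00, -2.51649828e-05,
        1.33870756e+00, -1.74107407e-01]), 'dq': array([ 0.00038257, -0.00057106, -0.0018974 , -0.00060617,  0.0003905 ,
       -0.00072005]), 'joint_efforts': array([ 7.35021558e-05, -4.16914737e+01, -3.15526056e+01,  6.86345994e-02,
        3.10051942e-02, -5.89874867e-05]), 'eef_pos': array([ 255.26927785, -597.18011457,  204.47644383]), 'eef_rot': array([ 9.79685302e-01,  2.00539199e-01, -3.61399905e-05, -8.59286212e-04]), 'contact_force': array([-0.42443007, -0.51631228, -0.13860844]), 'moment': array([ 0.01679665, -0.01507828, -0.00576514]), 'gripper_force': 0.0, 'opening': 94.04096918165088}
[[497.45068122   0.         274.67154735]
 [  0.         497.45068122 212.37907945]
 [  0.           0.           1.        ]] [[ 0.02428736 -0.99964887  0.01059547]
 [-0.9916901  -0.02543067 -0.12611115]
 [ 0.12633632 -0.00744451 -0.99195953]] [-37.90312615 480.15661689 944.61976289]
[[514.27906101   0.         277.50147396]
 [  0.         514.27906101 220.42983913]
 [  0.           0.           1.        ]] [[-0.82415621 -0.56612939 -0.01624957]
 [-0.33513228  0.51060411 -0.79181424]
 [ 0.45656641 -0.64713287 -0.61054579]] [381.08789736 217.16830303 947.46099727]
```

View pics/top0.png

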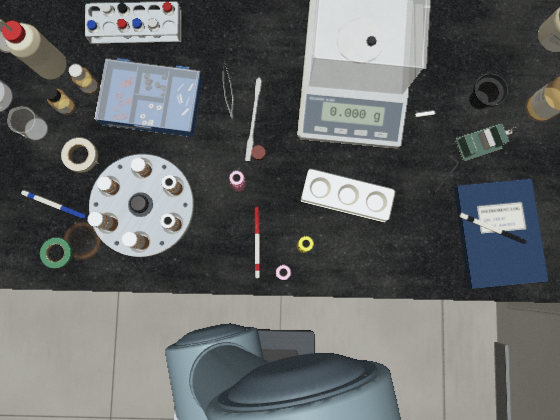

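View pics/scene0.png

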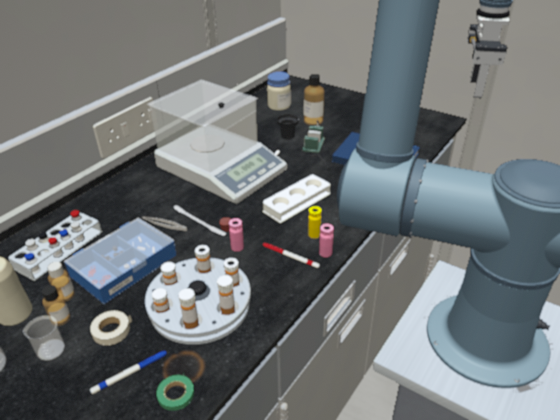

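The top view shows the rotor at (140,205) with six vials: (140,167), (108,185), (172,183), (101,220), (171,222) and (135,240). The rack is at (348,195). The look-alikes are pink at (237,180) and (283,272), yellow at (305,243), and brown bottles at (82,78) and (60,100). None of those are in the rotor. I'll measure the cap heights next and view a close crop.

```bash
python3 - <<'E'
from h import *
a=dict(np.load('pics/top0.npz'));W=world(a)
print(a['t'].shape, -a['R'].T@a['t'])
cv2.imwrite('pics/crop.png',cv2.resize(a['pixels'][140:270,75:410,::-1][:, :],None,fx=2.3,fy=2.3,interpolation=cv2.INTER_CUBIC))
for n,(u,v) in dict(A=(140,167),B=(108,185),C=(172,183),D=(101,220),E=(171,222),F=(135,240),knob=(140,204)).items():
    p=W[v-14:v+15,u-14:u+15].reshape(-1,3); 
    z=np.percentile(p[:,2],97); q=p[p[:,2]>z-6]
    if n=='knob': q=p[(p[:,2]>58)&(p[:,2]<70)&(np.hypot(*(p[:,:2]-W[v,u,:2]).T)<25)]
    (x,y),r=cv2.minEnclosingCircle(q[:,:2].astype(np.float32))
    print(n,q[:,:2].mean(0).round(1),(round(x,1),round(y,1),round(r,1)),z.round(1),len(q))
# rotor face
m=(abs(W[...,2]-44)<4); m[:140]=0;m[275:]=0;m[:,:80]=0;m[:,200:]=0
q=W[m][:,:2].astype(np.float32);h=cv2.convexHull(q);print('rotor',cv2.minEnclosingCircle(q),cv2.fitEllipse(h),np.median(W[m][:,2]))
m=(abs(W[...,2]-32)<4); m[:165]=0;m[225:]=0;m[:,:295]=0;m[:,400:]=0
q=W[m][:,:2].astype(np.float32);print('rack',cv2.minAreaRect(q),np.median(W[m][:,2]))
for u,v in((320,188),(348,195),(376,201),(237,180),(283,272),(305,243)):
  print(u,v,W[v,u].round(1))
E
```

```text
(3,) [357.74734963 -18.64687753 997.97928233]
A [558.4 233.9] (465.2, 111.5, 168.8) 76.2 163
B [519.4 291.2] (443.8, 144.9, 184.8) 76.0 170
C [525.2 172.4] (525.1, 172.9, 14.1) 90.4 171
D [448.2 286.8] (405.8, 144.9, 170.5) 114.1 188
E [450.7 165.5] (408.7, 82.1, 112.9) 91.1 176
F [415.6 229.5] (388.6, 113.0, 135.2) 113.9 187
knob [487.7 233.6] (487.5, 234.2, 18.1) 65.3 257
rotor ((488.2554931640625, 234.62600708007812), 100.4886245727539) ((488.4051818847656, 234.3357391357422), (199.41014099121094, 200.11737060546875), 133.4563751220703) 43.50682739251295
rack ((520.3868408203125, -169.3759002685547), (176.34486389160156, 64.77752685546875), 77.5447769165039) 31.606613994054257
320 188 [ 535.9 -116.5    7.4]
348 195 [ 523.3 -173.5    6.3]
376 201 [ 512.5 -230.3    5.7]
237 180 [536.   47.3  69.5]
283 272 [365.  -43.7  70. ]
305 243 [419.6 -83.5  72. ]
```

View pics/crop.png

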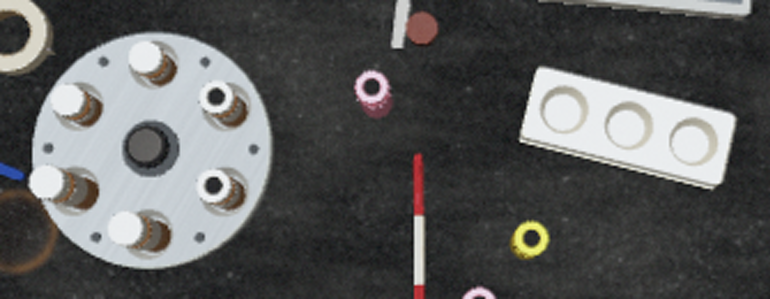

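The close crop confirms the layout. Going round the rotor from 0°:

| Bore | Vial | Cap top z (mm) |
|---|---|---|
| 0° | A, short | 76 |
| 60° | B, short | 76 |
| 120° | D, tall | 114 |
| 180° | F, tall | 114 |
| 240° | E, medium (dark septum) | 91 |
| 300° | C, medium (dark septum) | 90 |

My plan is to park C in the rack, then move F to 300°, B to 180° and C to 60°.

```bash
python3 - <<'E'
from h import *
a=dict(np.load('pics/top0.npz'));W=world(a);ok=a['range_z']>0
c=np.array([488.2,234.4]);T=[]
for n,(u,v),h,k in (('A',(140,167),75,0),('B',(108,185),75,60),('C',(172,183),90,300),('D',(101,220),113,120),('E',(171,222),90,240),('F',(135,240),113,180)):
    s=np.s_[v-16:v+17,u-16:u+17];p=W[s][ok[s]];q=p[abs(p[:,2]-h)<5][:,:2].astype(np.float32)
    (e,ax,_)=cv2.fitEllipse(cv2.convexHull(q)); d=np.array(e)-c
    ang=(np.degrees(np.arctan2(d[1],d[0]))-k+180)%360-180;T.append(ang)
    print(n,np.round(e,1),np.round(ax,1),cv2.minEnclosingCircle(q)[1],ang.round(2),np.hypot(*d).round(1))
t=np.mean(T);print(t)
for k in range(0,360,60):
    r=np.radians(k+t);print(k,(c+72*np.array([np.cos(r),np.sin(r)])).round(1))
r=np.radians(77.54);print('rack',[(520.4+s*57*np.cos(np.radians(77.54)),-169.4+s*57*np.sin(np.radians(77.54))) for s in(-1,0,1)])
E
```

```text
A [560.2 235.7] [26.3 27.2] 13.907073020935059 1.01 72.0
B [522.5 297.1] [26.5 28.2] 14.289329528808594 1.29 71.5
C [525.1 172.6] [26.1 27.4] 14.05015754699707 0.84 72.0
D [450.8 295.4] [26.1 27.2] 13.865952491760254 1.5 71.5
E [453.5 171.1] [25.7 27.2] 13.858294486999512 1.3 72.2
F [416.2 232.5] [25.4 26.6] 13.728042602539062 1.53 72.0
1.2428969687326135
0 [560.2 236. ]
60 [522.8 297.5]
120 [450.9 296. ]
180 [416.2 232.8]
240 [453.6 171.3]
300 [525.5 172.8]
rack [(np.float64(508.10179525077854), np.float64(-225.05747173512492)), (np.float64(520.4), np.float64(-169.4)), (np.float64(532.6982047492214), np.float64(-113.7425282648751))]
```

The rows are not in the units I measure in: shifts go in shares of 100 cm and turns go in shares of pi rad. I convert before sending: 77 cm / 100 = 0.77, 27 cm / 100 = 0.27.

{"fn": "apply_moves", "kwargs": {
  "targets": [
    {"delta_pos": [0.27, 0.77, 0], "angular": [0, 0, 0], "fingers": 5},
    {"delta_pos": [0.27, 0.77, 0], "angular": [0, 0, 0], "fingers": 5},
    {"delta_pos": [0.27, 0.77, 0], "angular": [0, 0, 0], "fingers": 5},
    {"delta_pos": [0.27, 0.77, 0], "angular": [0, 0, 0], "fingers": 5},
    {"delta_pos": [0.27, 0.77, 0], "angular": [0, 0, 0], "fingers": 5},
    {"delta_pos": [0.27, 0.77, 0], "angular": [0, 0, 0], "fingers": 5},
    {"delta_pos": [0.27, 0.77, 0], "angular": [0, 0, 0], "fingers": 5},
    {"delta_pos": [0.27, 0.77, 0], "angular": [0, 0, 0], "fingers": 5},
    {"delta_pos": [0.27, 0.77, 0], "angular": [0, 0, 0], "fingers": 5},
    {"delta_pos": [0.27, 0.77, 0], "angular": [0, 0, 0], "fingers": 5}
  ],
  "force": 15
}}

```text
time_s: 1.35
eef_pos: [462.4, -5.8, 205.4]
eef_rot: [0.98, 0.201, 0.0, 0.0]
contact_force: [0.2, -0.8, -0.1]
opening: 50.4
gripper_force: 0.0
```

{"fn": "apply_moves", "kwargs": {
  "targets": [
    {"delta_pos": [0.063, 0.181, 0], "angular": [0, 0, 0], "fingers": 5},
    {"delta_pos": [0.063, 0.181, 0], "angular": [0, 0, 0], "fingers": 5},
    {"delta_pos": [0.063, 0.181, 0], "angular": [0, 0, 0], "fingers": 5},
    {"delta_pos": [0.063, 0.181, 0], "angular": [0, 0, 0], "fingers": 5},
    {"delta_pos": [0.063, 0.181, 0], "angular": [0, 0, 0], "fingers": 5},
    {"delta_pos": [0.063, 0.181, 0], "angular": [0, 0, 0], "fingers": 5}
  ]
}}

```text
time_s: 2.1
eef_pos: [524.9, 171.8, 205.3]
eef_rot: [0.98, 0.2, -0.0, 0.0]
contact_force: [0.6, -0.5, -0.2]
opening: 49.7
gripper_force: 0.0
```

```bash
python3 - <<'E'
from h import *
s=robot.sense();print(s['eef_pos'],s['eef_rot'],s['dq'])
w=snap('wrist','w1');cv2.imwrite('pics/w1.png',w['pixels'][:,:,::-1])
for X in ([525.3,172.7,90],[525.3,172.7,44],[488.2,234.4,64]):
  p=w['K']@(w['R']@np.array(X)+w['t']);print(X,p[:2]/p[2])
E
```

```text
[524.93768795 171.80781475 205.30259832] [ 9.79860609e-01  1.99682575e-01 -2.11148996e-04  1.05056765e-04] [-0.00621509 -0.00691043 -0.00158687  0.00192815  0.00025698  0.00162983]
[525.3, 172.7, 90] [279.68964969 204.37031936]
[525.3, 172.7, 44] [279.84558164 195.45727388]
[488.2, 234.4, 64] [215.07667634 207.86807823]
```

View pics/w1.png

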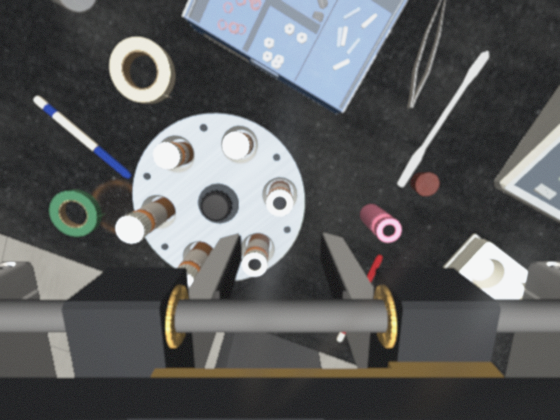

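The wrist view agrees: cap C is at (280,203), against a predicted (280,204), midway between the fingers. I'll grasp it.

Scaled: -15 cm / 100 = -0.15, -10 cm / 100 = -0.1.

{"fn": "apply_moves", "kwargs": {
  "targets": [
    {"delta_pos": [0, 0.001, -0.05], "angular": [0, 0, 0], "fingers": 5},
    {"delta_pos": [0, 0.001, -0.1], "angular": [0, 0, 0], "fingers": 5},
    {"delta_pos": [0, 0.001, -0.15], "angular": [0, 0, 0], "fingers": 5},
    {"delta_pos": [0, 0.001, -0.15], "angular": [0, 0, 0], "fingers": 5},
    {"delta_pos": [0, 0.001, -0.15], "angular": [0, 0, 0], "fingers": 2},
    {"delta_pos": [0, 0.001, -0.15], "angular": [0, 0, 0], "fingers": 2},
    {"delta_pos": [0, 0.001, -0.15], "angular": [0, 0, 0], "fingers": 2},
    {"delta_pos": [0, 0.001, -0.15], "angular": [0, 0, 0], "fingers": 2}
  ],
  "force": 15
}}

```text
time_s: 3.15
eef_pos: [527.0, 174.2, 57.8]
eef_rot: [0.98, 0.201, 0.002, 0.0]
contact_force: [-0.1, -0.5, 6.6]
opening: 27.2
gripper_force: 15.0
```

```bash
python3 - <<'E'
from h import *
s=robot.sense();print(s['eef_pos'],s['contact_force'],s['moment'],s['dq'])
a=snap('scene','s2');cv2.imwrite('pics/s2.png',cv2.resize(a['pixels'][130:370,100:360,::-1],None,fx=2.4,fy=2.4,interpolation=cv2.INTER_CUBIC))
s=robot.sense();print(s['eef_pos'],s['contact_force'])
E
```

```text
[526.99337606 174.22419457  57.83805478] [-0.12014286 -0.52558138  6.62621069] [-0.17112659  0.13254258 -0.02326803] [-5.02963264e-04  7.01981075e-04 -6.13793264e-05  7.41615725e-05
  6.66573782e-04 -2.14412077e-05]
[526.99805791 174.23316496  57.83898409] [-0.50281735 -0.10442407  6.7541665 ]
```

View pics/s2.png

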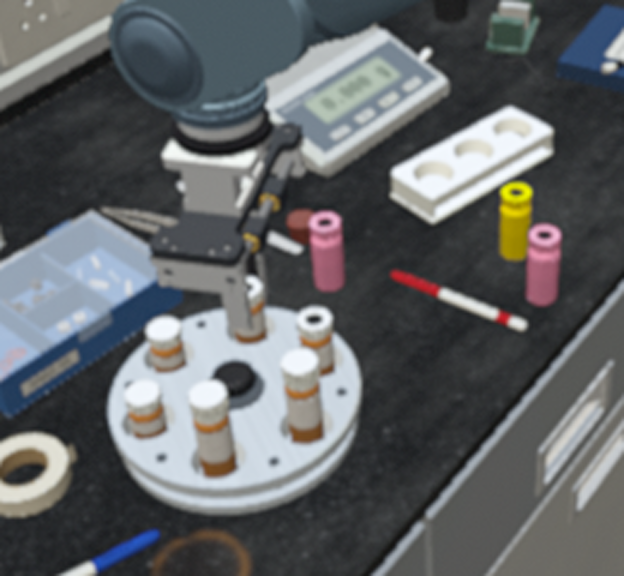

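No obstruction is visible: the fingers straddle the cap of C at (245,290) in the crop. The upward force looks like the grip closing while the arm was still settling. I'll lift and carry it to the rack.

Scaled: -28.8 cm / 100 = -0.288, -23 cm / 100 = -0.23.

{"fn": "apply_moves", "kwargs": {
  "targets": [
    {"delta_pos": [0, 0, 0.03], "angular": [0, 0, 0], "fingers": 2},
    {"delta_pos": [0, 0, 0.08], "angular": [0, 0, 0], "fingers": 2},
    {"delta_pos": [0, 0, 0.12], "angular": [0, 0, 0], "fingers": 2},
    {"delta_pos": [0.002, -0.055, 0.12], "angular": [0, 0, 0], "fingers": 2},
    {"delta_pos": [0.004, -0.11, 0.12], "angular": [0, 0, 0], "fingers": 2},
    {"delta_pos": [0.006, -0.17, 0.12], "angular": [0, 0, 0], "fingers": 2},
    {"delta_pos": [0.007, -0.23, 0.12], "angular": [0, 0, 0], "fingers": 2},
    {"delta_pos": [0.008, -0.288, 0.12], "angular": [0, 0, 0], "fingers": 2},
    {"delta_pos": [0.008, -0.288, 0.12], "angular": [0, 0, 0], "fingers": 2},
    {"delta_pos": [0.008, -0.288, 0.12], "angular": [0, 0, 0], "fingers": 2}
  ]
}}

```text
time_s: 4.45
eef_pos: [533.1, -113.4, 175.5]
eef_rot: [0.98, 0.2, 0.0, -0.0]
contact_force: [0.1, 1.1, -0.5]
opening: 27.3
gripper_force: 15.0
```

```bash
python3 - <<'E'
from h import *
s=robot.sense();print(s['eef_pos'],s['contact_force'],s['opening'])
a=snap('scene','s3');cv2.imwrite('pics/s3.png',cv2.resize(a['pixels'][90:330,180:440,::-1],None,fx=2.4,fy=2.4,interpolation=cv2.INTER_CUBIC))
E
```

```text
[ 533.08451029 -113.43651873  175.52987561] [ 0.11841265  1.0902809  -0.4724495 ] 27.316654132535678
```

View pics/s3.png

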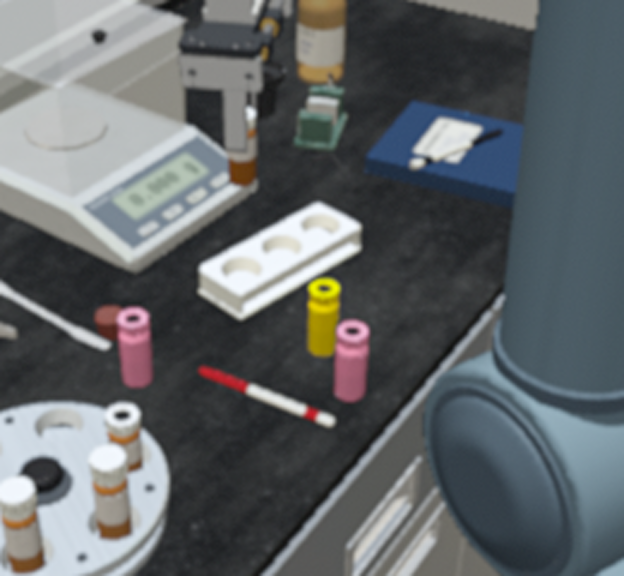

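C is held upright over the rack's near bore. I'll lower it and let go.

Scaled: -12.8 cm / 100 = -0.128, -11.5 cm / 100 = -0.115.

{"fn": "apply_moves", "kwargs": {
  "targets": [
    {"delta_pos": [0, 0, -0.05], "angular": [0, 0, 0], "fingers": 2},
    {"delta_pos": [0, 0, -0.09], "angular": [0, 0, 0], "fingers": 2},
    {"delta_pos": [0, 0, -0.115], "angular": [0, 0, 0], "fingers": 2},
    {"delta_pos": [0, 0, -0.128], "angular": [0, 0, 0], "fingers": 2},
    {"delta_pos": [0, 0, -0.128], "angular": [0, 0, 0], "fingers": 2},
    {"delta_pos": [0, 0, -0.128], "angular": [0, 0, 0], "fingers": 2},
    {"delta_pos": [0, 0, -0.128], "angular": [0, 0, 0], "fingers": 2}
  ]
}}

```text
time_s: 5.38
eef_pos: [533.9, -114.1, 48.5]
eef_rot: [0.98, 0.201, 0.001, 0.001]
contact_force: [0.1, -0.1, -0.1]
opening: 27.5
gripper_force: 15.0
```

Scaled: 13 cm / 100 = 0.13, 9 cm / 100 = 0.09.

{"fn": "apply_moves", "kwargs": {
  "targets": [
    {"delta_pos": [0, 0, 0], "angular": [0, 0, 0], "fingers": 5},
    {"delta_pos": [0, 0, 0], "angular": [0, 0, 0], "fingers": 5},
    {"delta_pos": [0, 0, 0], "angular": [0, 0, 0], "fingers": 5},
    {"delta_pos": [0, 0, 0], "angular": [0, 0, 0], "fingers": 5},
    {"delta_pos": [0, 0, 0.04], "angular": [0, 0, 0], "fingers": 5},
    {"delta_pos": [0, 0, 0.09], "angular": [0, 0, 0], "fingers": 5},
    {"delta_pos": [0, 0, 0.13], "angular": [0, 0, 0], "fingers": 5}
  ]
}}

```text
time_s: 6.25
eef_pos: [533.5, -114.1, 179.5]
eef_rot: [0.98, 0.201, 0.001, 0.0]
contact_force: [0.6, -0.4, 0.1]
opening: 50.1
gripper_force: 0.0
```

```bash
python3 - <<'E'
from h import *
s=robot.sense();print(s['eef_pos'],s['contact_force'],s['opening'])
a=snap('scene','s4');W=world(a)
cv2.imwrite('pics/s4.png',cv2.resize(a['pixels'][90:330,180:440,::-1],None,fx=2.4,fy=2.4,interpolation=cv2.INTER_CUBIC))
m=(a['range_z']>0)&(np.hypot(W[...,0]-533,W[...,1]+114)<20)&(W[...,2]>40)&(W[...,2]<110);q=W[m];top=q[:,2].max();print(top, q[q[:,2]>top-3].mean(0))
E
```

```text
[ 533.47958019 -114.07932943  179.49928887] [ 0.64540879 -0.36761958  0.12221929] 50.13212828686332
81.31117945985275 [ 530.98512153 -115.28364937   79.27313216]
```

View pics/s4.png

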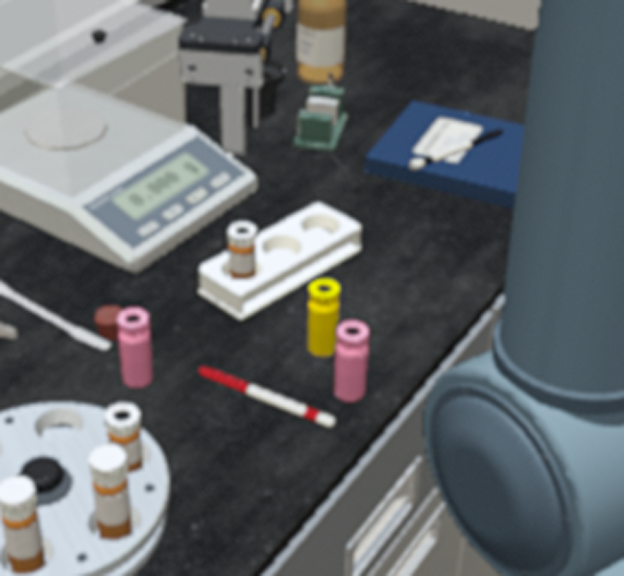

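C stands in the rack at (242,250) in the crop. Next is tall vial F.

Scaled: 34.7 cm / 100 = 0.347, -11.7 cm / 100 = -0.117.

{"fn": "apply_moves", "kwargs": {
  "targets": [
    {"delta_pos": [-0.117, 0.347, 0], "angular": [0, 0, 0], "fingers": 5},
    {"delta_pos": [-0.117, 0.347, 0], "angular": [0, 0, 0], "fingers": 5},
    {"delta_pos": [-0.117, 0.347, 0], "angular": [0, 0, 0], "fingers": 5},
    {"delta_pos": [-0.117, 0.347, 0], "angular": [0, 0, 0], "fingers": 5},
    {"delta_pos": [-0.117, 0.347, 0], "angular": [0, 0, 0], "fingers": 5},
    {"delta_pos": [-0.117, 0.347, 0], "angular": [0, 0, 0], "fingers": 5},
    {"delta_pos": [-0.117, 0.347, 0], "angular": [0, 0, 0], "fingers": 5},
    {"delta_pos": [-0.117, 0.347, 0], "angular": [0, 0, 0], "fingers": 5}
  ]
}}

```text
time_s: 7.3
eef_pos: [416.3, 232.7, 177.3]
eef_rot: [0.98, 0.201, -0.0, 0.0]
contact_force: [0.9, 0.0, -0.2]
opening: 49.7
gripper_force: 0.0
```

Position is right on. I'll descend to TCP z ≈ 76 and grip after settling.

{"fn": "apply_moves", "kwargs": {
  "targets": [
    {"delta_pos": [0, 0, -0.04], "angular": [0, 0, 0], "fingers": 5},
    {"delta_pos": [0, 0, -0.08], "angular": [0, 0, 0], "fingers": 5},
    {"delta_pos": [0, 0, -0.102], "angular": [0, 0, 0], "fingers": 5},
    {"delta_pos": [0, 0, -0.102], "angular": [0, 0, 0], "fingers": 5},
    {"delta_pos": [0, 0, -0.102], "angular": [0, 0, 0], "fingers": 5},
    {"delta_pos": [0, 0, -0.102], "angular": [0, 0, 0], "fingers": 5},
    {"delta_pos": [0, 0, -0.102], "angular": [0, 0, 0], "fingers": 2},
    {"delta_pos": [0, 0, -0.102], "angular": [0, 0, 0], "fingers": 2},
    {"delta_pos": [0, 0, -0.102], "angular": [0, 0, 0], "fingers": 2},
    {"delta_pos": [0, 0, -0.102], "angular": [0, 0, 0], "fingers": 2}
  ]
}}

```text
time_s: 8.55
eef_pos: [416.4, 233.2, 75.7]
eef_rot: [0.98, 0.201, 0.0, -0.0]
contact_force: [0.1, 0.3, 1.4]
opening: 27.2
gripper_force: 15.0
```

Scaled: 11.5 cm / 100 = 0.115, 10.9 cm / 100 = 0.109.

{"fn": "apply_moves", "kwargs": {
  "targets": [
    {"delta_pos": [0, 0, 0.03], "angular": [0, 0, 0], "fingers": 2},
    {"delta_pos": [0, 0, 0.08], "angular": [0, 0, 0], "fingers": 2},
    {"delta_pos": [0, 0, 0.115], "angular": [0, 0, 0], "fingers": 2},
    {"delta_pos": [0, 0, 0.115], "angular": [0, 0, 0], "fingers": 2},
    {"delta_pos": [0.04, -0.022, 0.115], "angular": [0, 0, 0], "fingers": 2},
    {"delta_pos": [0.08, -0.044, 0.115], "angular": [0, 0, 0], "fingers": 2},
    {"delta_pos": [0.109, -0.06, 0.115], "angular": [0, 0, 0], "fingers": 2},
    {"delta_pos": [0.109, -0.06, 0.115], "angular": [0, 0, 0], "fingers": 2},
    {"delta_pos": [0.109, -0.06, 0.115], "angular": [0, 0, 0], "fingers": 2}
  ]
}}

```text
time_s: 9.68
eef_pos: [523.8, 173.2, 188.6]
eef_rot: [0.98, 0.201, -0.002, -0.0]
contact_force: [0.1, -0.6, -1.0]
opening: 27.3
gripper_force: 15.0
```

Scaled: -11 cm / 100 = -0.11, -10 cm / 100 = -0.1.

{"fn": "apply_moves", "kwargs": {
  "targets": [
    {"delta_pos": [0.001, 0, -0.04], "angular": [0, 0, 0], "fingers": 2},
    {"delta_pos": [0.001, 0, -0.08], "angular": [0, 0, 0], "fingers": 2},
    {"delta_pos": [0.001, 0, -0.1], "angular": [0, 0, 0], "fingers": 2},
    {"delta_pos": [0.001, 0, -0.11], "angular": [0, 0, 0], "fingers": 2},
    {"delta_pos": [0.001, 0, -0.11], "angular": [0, 0, 0], "fingers": 2},
    {"delta_pos": [0.001, 0, -0.11], "angular": [0, 0, 0], "fingers": 2},
    {"delta_pos": [0.001, 0, -0.11], "angular": [0, 0, 0], "fingers": 2}
  ]
}}

```text
time_s: 10.55
eef_pos: [526.9, 173.2, 81.5]
eef_rot: [0.98, 0.201, 0.001, 0.0]
contact_force: [0.8, 1.1, -0.7]
opening: 27.3
gripper_force: 15.0
```

Scaled: -0.2 cm / 100 = -0.002, -0.1 cm / 100 = -0.001.

{"fn": "apply_moves", "kwargs": {
  "targets": [
    {"delta_pos": [-0.001, 0, -0.002], "angular": [0, 0, 0], "fingers": 2},
    {"delta_pos": [-0.001, 0, -0.002], "angular": [0, 0, 0], "fingers": 2},
    {"delta_pos": [-0.001, 0, -0.002], "angular": [0, 0, 0], "fingers": 2}
  ]
}}

```text
time_s: 10.92
eef_pos: [525.2, 173.0, 78.4]
eef_rot: [0.98, 0.201, -0.0, -0.0]
contact_force: [0.7, 0.0, -0.5]
opening: 27.3
gripper_force: 15.0
```

Scaled: 11 cm / 100 = 0.11, 8 cm / 100 = 0.08.

{"fn": "apply_moves", "kwargs": {
  "targets": [
    {"delta_pos": [0, 0, -0.0015], "angular": [0, 0, 0], "fingers": 2},
    {"delta_pos": [0, 0, -0.0015], "angular": [0, 0, 0], "fingers": 2},
    {"delta_pos": [0, 0, -0.0015], "angular": [0, 0, 0], "fingers": 5},
    {"delta_pos": [0, 0, -0.0015], "angular": [0, 0, 0], "fingers": 5},
    {"delta_pos": [0, 0, -0.0015], "angular": [0, 0, 0], "fingers": 5},
    {"delta_pos": [0, 0, -0.0015], "angular": [0, 0, 0], "fingers": 5},
    {"delta_pos": [0, 0, 0.04], "angular": [0, 0, 0], "fingers": 5},
    {"delta_pos": [0, 0, 0.08], "angular": [0, 0, 0], "fingers": 5},
    {"delta_pos": [0, 0, 0.11], "angular": [0, 0, 0], "fingers": 5}
  ]
}}

```text
time_s: 12.05
eef_pos: [525.7, 173.1, 190.5]
eef_rot: [0.98, 0.201, 0.001, 0.0]
contact_force: [0.1, -0.5, -0.6]
opening: 50.2
gripper_force: 0.0
```

Scaled: 12.4 cm / 100 = 0.124, 8 cm / 100 = 0.08.

{"fn": "apply_moves", "kwargs": {
  "targets": [
    {"delta_pos": [-0.001, 0.04, 0], "angular": [0, 0, 0], "fingers": 5},
    {"delta_pos": [-0.002, 0.08, 0], "angular": [0, 0, 0], "fingers": 5},
    {"delta_pos": [-0.002, 0.124, 0], "angular": [0, 0, 0], "fingers": 5},
    {"delta_pos": [-0.002, 0.124, 0], "angular": [0, 0, 0], "fingers": 5},
    {"delta_pos": [-0.002, 0.124, 0], "angular": [0, 0, 0], "fingers": 5},
    {"delta_pos": [-0.002, 0.124, 0], "angular": [0, 0, 0], "fingers": 5}
  ]
}}

```text
time_s: 12.8
eef_pos: [523.3, 296.0, 188.4]
eef_rot: [0.98, 0.2, -0.0, 0.0]
contact_force: [0.9, -0.4, -0.5]
opening: 50.4
gripper_force: 0.0
```

```bash
python3 - <<'E'
from h import *
s=robot.sense();print(s['eef_pos'],s['contact_force'],s['opening'])
a=snap('scene','s5')
cv2.imwrite('pics/s5.png',cv2.resize(a['pixels'][130:370,100:360,::-1],None,fx=2.4,fy=2.4,interpolation=cv2.INTER_CUBIC))
E
```

```text
[523.33645316 296.02537161 188.39326627] [ 0.85148342 -0.38274124 -0.45757342] 50.36976797003106
```

View pics/s5.png

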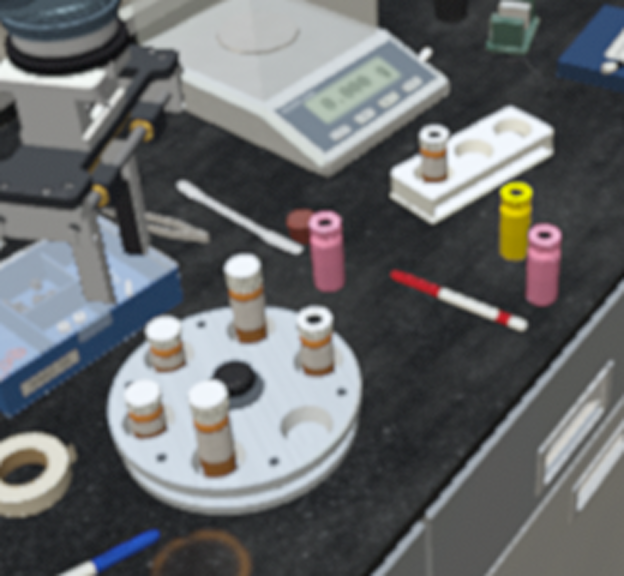

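F is seated in the 300° bore at (245,300), and the 180° bore at (305,425) is empty. Next I'll grasp short vial B.

Scaled: -13.9 cm / 100 = -0.139, -13 cm / 100 = -0.13.

{"fn": "apply_moves", "kwargs": {
  "targets": [
    {"delta_pos": [0, 0.001, -0.05], "angular": [0, 0, 0], "fingers": 5},
    {"delta_pos": [0, 0.001, -0.1], "angular": [0, 0, 0], "fingers": 5},
    {"delta_pos": [0, 0.001, -0.13], "angular": [0, 0, 0], "fingers": 5},
    {"delta_pos": [0, 0.001, -0.139], "angular": [0, 0, 0], "fingers": 5},
    {"delta_pos": [0, 0.001, -0.139], "angular": [0, 0, 0], "fingers": 5},
    {"delta_pos": [0, 0.001, -0.139], "angular": [0, 0, 0], "fingers": 5},
    {"delta_pos": [0, 0.001, -0.139], "angular": [0, 0, 0], "fingers": 5}
  ]
}}

```text
time_s: 13.72
eef_pos: [524.2, 298.4, 51.0]
eef_rot: [0.98, 0.201, 0.001, -0.0]
contact_force: [-0.3, 1.1, -0.2]
opening: 50.1
gripper_force: 0.0
```

Scaled: -0.1 cm / 100 = -0.001.

{"fn": "apply_moves", "kwargs": {
  "targets": [
    {"delta_pos": [-0.001, -0.001, 0], "angular": [0, 0, 0], "fingers": 5},
    {"delta_pos": [-0.001, -0.001, 0], "angular": [0, 0, 0], "fingers": 5},
    {"delta_pos": [-0.001, -0.001, 0], "angular": [0, 0, 0], "fingers": 2},
    {"delta_pos": [-0.001, -0.001, 0], "angular": [0, 0, 0], "fingers": 2},
    {"delta_pos": [-0.001, -0.001, 0], "angular": [0, 0, 0], "fingers": 2},
    {"delta_pos": [-0.001, -0.001, 0], "angular": [0, 0, 0], "fingers": 2}
  ]
}}

```text
time_s: 14.48
eef_pos: [522.1, 297.1, 49.4]
eef_rot: [0.98, 0.201, -0.0, -0.0]
contact_force: [-0.1, 0.1, 0.3]
opening: 27.0
gripper_force: 14.9
```

Scaled: 11.5 cm / 100 = 0.115, -10.6 cm / 100 = -0.106.

{"fn": "apply_moves", "kwargs": {
  "targets": [
    {"delta_pos": [0, 0, 0.03], "angular": [0, 0, 0], "fingers": 2},
    {"delta_pos": [0, 0, 0.08], "angular": [0, 0, 0], "fingers": 2},
    {"delta_pos": [0, 0, 0.115], "angular": [0, 0, 0], "fingers": 2},
    {"delta_pos": [0, 0, 0.115], "angular": [0, 0, 0], "fingers": 2},
    {"delta_pos": [-0.04, -0.024, 0.115], "angular": [0, 0, 0], "fingers": 2},
    {"delta_pos": [-0.08, -0.048, 0.115], "angular": [0, 0, 0], "fingers": 2},
    {"delta_pos": [-0.106, -0.064, 0.115], "angular": [0, 0, 0], "fingers": 2},
    {"delta_pos": [-0.106, -0.064, 0.115], "angular": [0, 0, 0], "fingers": 2},
    {"delta_pos": [-0.106, -0.064, 0.115], "angular": [0, 0, 0], "fingers": 2},
    {"delta_pos": [-0.106, -0.064, 0.115], "angular": [0, 0, 0], "fingers": 2}
  ]
}}

```text
time_s: 15.72
eef_pos: [417.0, 233.4, 164.2]
eef_rot: [0.98, 0.201, -0.0, -0.0]
contact_force: [0.0, 0.0, -0.1]
opening: 27.4
gripper_force: 15.0
```

Scaled: -11.3 cm / 100 = -0.113, -10.5 cm / 100 = -0.105.

{"fn": "apply_moves", "kwargs": {
  "targets": [
    {"delta_pos": [0, 0, -0.04], "angular": [0, 0, 0], "fingers": 2},
    {"delta_pos": [0, 0, -0.08], "angular": [0, 0, 0], "fingers": 2},
    {"delta_pos": [0, 0, -0.105], "angular": [0, 0, 0], "fingers": 2},
    {"delta_pos": [0, 0, -0.113], "angular": [0, 0, 0], "fingers": 2},
    {"delta_pos": [0, 0, -0.113], "angular": [0, 0, 0], "fingers": 2},
    {"delta_pos": [0, 0, -0.113], "angular": [0, 0, 0], "fingers": 2},
    {"delta_pos": [0, 0, -0.113], "angular": [0, 0, 0], "fingers": 2},
    {"delta_pos": [0, 0, -0.113], "angular": [0, 0, 0], "fingers": 2},
    {"delta_pos": [0, 0, -0.113], "angular": [0, 0, 0], "fingers": 2}
  ]
}}

```text
time_s: 16.85
eef_pos: [416.4, 233.1, 51.7]
eef_rot: [0.98, 0.201, 0.0, -0.0]
contact_force: [1.0, -0.2, -0.5]
opening: 27.3
gripper_force: 15.0
```

Scaled: 13 cm / 100 = 0.13, 9 cm / 100 = 0.09.

{"fn": "apply_moves", "kwargs": {
  "targets": [
    {"delta_pos": [0, 0, -0.001], "angular": [0, 0, 0], "fingers": 2},
    {"delta_pos": [0, 0, -0.001], "angular": [0, 0, 0], "fingers": 5},
    {"delta_pos": [0, 0, -0.001], "angular": [0, 0, 0], "fingers": 5},
    {"delta_pos": [0, 0, -0.001], "angular": [0, 0, 0], "fingers": 5},
    {"delta_pos": [0, 0, -0.001], "angular": [0, 0, 0], "fingers": 5},
    {"delta_pos": [0, 0, 0.04], "angular": [0, 0, 0], "fingers": 5},
    {"delta_pos": [0, 0, 0.09], "angular": [0, 0, 0], "fingers": 5},
    {"delta_pos": [0, 0, 0.13], "angular": [0, 0, 0], "fingers": 5}
  ]
}}

```text
time_s: 17.85
eef_pos: [416.5, 233.1, 183.5]
eef_rot: [0.98, 0.201, 0.001, -0.0]
contact_force: [0.0, 0.4, -0.7]
opening: 50.0
gripper_force: 0.0
```

Scaled: -34.7 cm / 100 = -0.347, 11.7 cm / 100 = 0.117.

{"fn": "apply_moves", "kwargs": {
  "targets": [
    {"delta_pos": [0.117, -0.347, 0], "angular": [0, 0, 0], "fingers": 5},
    {"delta_pos": [0.117, -0.347, 0], "angular": [0, 0, 0], "fingers": 5},
    {"delta_pos": [0.117, -0.347, 0], "angular": [0, 0, 0], "fingers": 5},
    {"delta_pos": [0.117, -0.347, 0], "angular": [0, 0, 0], "fingers": 5},
    {"delta_pos": [0.117, -0.347, 0], "angular": [0, 0, 0], "fingers": 5},
    {"delta_pos": [0.117, -0.347, 0], "angular": [0, 0, 0], "fingers": 5},
    {"delta_pos": [0.117, -0.347, 0], "angular": [0, 0, 0], "fingers": 5},
    {"delta_pos": [0.117, -0.347, 0], "angular": [0, 0, 0], "fingers": 5},
    {"delta_pos": [0.117, -0.347, 0], "angular": [0, 0, 0], "fingers": 5}
  ]
}}

```text
time_s: 18.98
eef_pos: [532.9, -112.6, 181.3]
eef_rot: [0.98, 0.201, -0.0, -0.0]
contact_force: [-0.8, -0.7, 0.1]
opening: 50.2
gripper_force: 0.0
```

```bash
python3 - <<'E'
from h import *
s=robot.sense();print(s['eef_pos'],s['contact_force'],s['opening'])
a=snap('scene','s6')
cv2.imwrite('pics/s6.png',cv2.resize(a['pixels'][130:370,100:360,::-1],None,fx=2.4,fy=2.4,interpolation=cv2.INTER_CUBIC))
E
```

```text
[ 532.86645513 -112.59005746  181.34764091] [-0.82364905 -0.66132182  0.05912193] 50.23367907453305
```

View pics/s6.png

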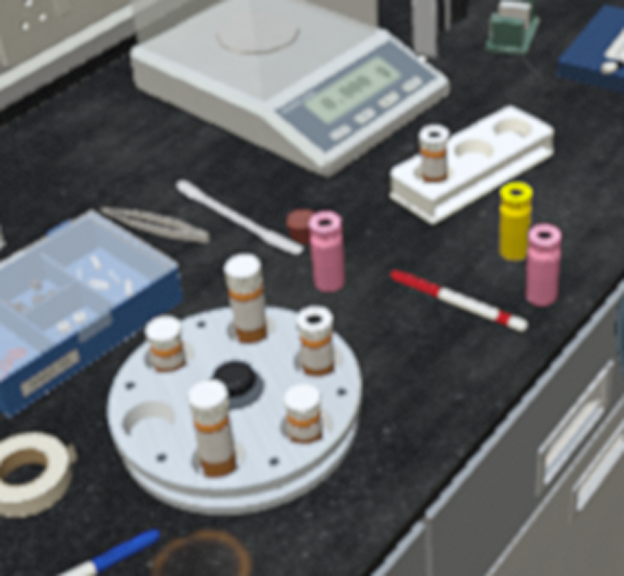

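B is seated at (303,413) and the 60° bore at (150,420) is empty. C is still in the rack at (433,155), so I'll fetch it.

Scaled: -13.5 cm / 100 = -0.135, -12.5 cm / 100 = -0.125.

{"fn": "apply_moves", "kwargs": {
  "targets": [
    {"delta_pos": [0.001, -0.001, -0.05], "angular": [0, 0, 0], "fingers": 5},
    {"delta_pos": [0.001, -0.001, -0.1], "angular": [0, 0, 0], "fingers": 5},
    {"delta_pos": [0.001, -0.001, -0.125], "angular": [0, 0, 0], "fingers": 5},
    {"delta_pos": [0.001, -0.001, -0.135], "angular": [0, 0, 0], "fingers": 5},
    {"delta_pos": [0.001, -0.001, -0.135], "angular": [0, 0, 0], "fingers": 5},
    {"delta_pos": [0.001, -0.001, -0.135], "angular": [0, 0, 0], "fingers": 5},
    {"delta_pos": [0.001, -0.001, -0.135], "angular": [0, 0, 0], "fingers": 5},
    {"delta_pos": [0.001, -0.001, -0.135], "angular": [0, 0, 0], "fingers": 5},
    {"delta_pos": [0.001, -0.001, -0.135], "angular": [0, 0, 0], "fingers": 5}
  ]
}}

```text
time_s: 20.15
eef_pos: [534.4, -115.1, 46.8]
eef_rot: [0.98, 0.2, 0.0, 0.0]
contact_force: [0.8, -0.0, 0.3]
opening: 50.0
gripper_force: 0.0
```

{"fn": "apply_moves", "kwargs": {
  "targets": [
    {"delta_pos": [0, 0, 0], "angular": [0, 0, 0], "fingers": 2},
    {"delta_pos": [0, 0, 0], "angular": [0, 0, 0], "fingers": 2},
    {"delta_pos": [0, 0, 0], "angular": [0, 0, 0], "fingers": 2},
    {"delta_pos": [0, 0, 0], "angular": [0, 0, 0], "fingers": 2}
  ]
}}

```text
time_s: 20.65
eef_pos: [534.2, -114.9, 46.4]
eef_rot: [0.98, 0.201, -0.0, -0.0]
contact_force: [1.2, -0.3, 0.5]
opening: 27.3
gripper_force: 15.0
```

Scaled: 41.2 cm / 100 = 0.412, -1.1 cm / 100 = -0.011.

{"fn": "apply_moves", "kwargs": {
  "targets": [
    {"delta_pos": [0, 0, 0.04], "angular": [0, 0, 0], "fingers": 2},
    {"delta_pos": [0, 0, 0.09], "angular": [0, 0, 0], "fingers": 2},
    {"delta_pos": [0, 0, 0.14], "angular": [0, 0, 0], "fingers": 2},
    {"delta_pos": [-0.001, 0.05, 0.14], "angular": [0, 0, 0], "fingers": 2},
    {"delta_pos": [-0.003, 0.11, 0.14], "angular": [0, 0, 0], "fingers": 2},
    {"delta_pos": [-0.005, 0.17, 0.14], "angular": [0, 0, 0], "fingers": 2},
    {"delta_pos": [-0.006, 0.23, 0.14], "angular": [0, 0, 0], "fingers": 2},
    {"delta_pos": [-0.008, 0.29, 0.14], "angular": [0, 0, 0], "fingers": 2},
    {"delta_pos": [-0.009, 0.35, 0.14], "angular": [0, 0, 0], "fingers": 2},
    {"delta_pos": [-0.011, 0.412, 0.14], "angular": [0, 0, 0], "fingers": 2}
  ]
}}

```text
time_s: 21.9
eef_pos: [522.9, 298.9, 186.4]
eef_rot: [0.98, 0.2, 0.0, 0.0]
contact_force: [1.2, -0.4, 0.1]
opening: 27.1
gripper_force: 15.0
```

{"fn": "apply_moves", "kwargs": {
  "targets": [
    {"delta_pos": [0, 0, 0], "angular": [0, 0, 0], "fingers": 2},
    {"delta_pos": [0, 0, 0], "angular": [0, 0, 0], "fingers": 2},
    {"delta_pos": [0, 0, 0], "angular": [0, 0, 0], "fingers": 2},
    {"delta_pos": [0, 0, 0], "angular": [0, 0, 0], "fingers": 2}
  ]
}}

```text
time_s: 22.4
eef_pos: [523.5, 295.9, 186.5]
eef_rot: [0.98, 0.2, -0.0, 0.0]
contact_force: [0.0, 0.0, -0.5]
opening: 27.1
gripper_force: 15.0
```

Scaled: -12.6 cm / 100 = -0.126, -11.5 cm / 100 = -0.115.

{"fn": "apply_moves", "kwargs": {
  "targets": [
    {"delta_pos": [0, 0.001, -0.05], "angular": [0, 0, 0], "fingers": 2},
    {"delta_pos": [0, 0.001, -0.09], "angular": [0, 0, 0], "fingers": 2},
    {"delta_pos": [0, 0.001, -0.115], "angular": [0, 0, 0], "fingers": 2},
    {"delta_pos": [0, 0.001, -0.126], "angular": [0, 0, 0], "fingers": 2},
    {"delta_pos": [0, 0.001, -0.126], "angular": [0, 0, 0], "fingers": 2},
    {"delta_pos": [0, 0.001, -0.126], "angular": [0, 0, 0], "fingers": 2},
    {"delta_pos": [0, 0.001, -0.126], "angular": [0, 0, 0], "fingers": 2},
    {"delta_pos": [0, 0.001, -0.126], "angular": [0, 0, 0], "fingers": 2},
    {"delta_pos": [0, 0.001, -0.126], "angular": [0, 0, 0], "fingers": 2}
  ]
}}

```text
time_s: 23.52
eef_pos: [523.3, 298.1, 60.7]
eef_rot: [0.98, 0.201, 0.0, -0.0]
contact_force: [0.4, 0.7, -0.3]
opening: 27.3
gripper_force: 15.0
```

Release, rise and move off clear of the view.

Scaled: 14 cm / 100 = 0.14, 9 cm / 100 = 0.09.

{"fn": "apply_moves", "kwargs": {
  "targets": [
    {"delta_pos": [0, 0, -0.001], "angular": [0, 0, 0], "fingers": 5},
    {"delta_pos": [0, 0, -0.001], "angular": [0, 0, 0], "fingers": 5},
    {"delta_pos": [0, 0, -0.001], "angular": [0, 0, 0], "fingers": 5},
    {"delta_pos": [0, 0, -0.001], "angular": [0, 0, 0], "fingers": 5},
    {"delta_pos": [0, 0, 0.04], "angular": [0, 0, 0], "fingers": 5},
    {"delta_pos": [0, 0, 0.09], "angular": [0, 0, 0], "fingers": 5},
    {"delta_pos": [0, 0, 0.14], "angular": [0, 0, 0], "fingers": 5},
    {"delta_pos": [0, 0, 0.14], "angular": [0, 0, 0], "fingers": 5}
  ]
}}

```text
time_s: 24.52
eef_pos: [526.0, 299.1, 206.1]
eef_rot: [0.98, 0.201, 0.005, -0.001]
contact_force: [-0.2, -0.2, -0.9]
opening: 49.9
gripper_force: 0.0
```

Scaled: -40 cm / 100 = -0.4, 2 cm / 100 = 0.02.

{"fn": "apply_moves", "kwargs": {
  "targets": [
    {"delta_pos": [0, -0.4, 0.02], "angular": [0, 0, 0], "fingers": 5},
    {"delta_pos": [0, -0.4, 0.02], "angular": [0, 0, 0], "fingers": 5},
    {"delta_pos": [0, -0.4, 0.02], "angular": [0, 0, 0], "fingers": 5},
    {"delta_pos": [0, -0.4, 0.02], "angular": [0, 0, 0], "fingers": 5},
    {"delta_pos": [0, -0.4, 0.02], "angular": [0, 0, 0], "fingers": 5},
    {"delta_pos": [0, -0.4, 0.02], "angular": [0, 0, 0], "fingers": 5},
    {"delta_pos": [0, -0.4, 0.02], "angular": [0, 0, 0], "fingers": 5},
    {"delta_pos": [0, -0.4, 0.02], "angular": [0, 0, 0], "fingers": 5},
    {"delta_pos": [0, -0.4, 0.02], "angular": [0, 0, 0], "fingers": 5}
  ]
}}

```text
time_s: 25.65
eef_pos: [522.8, -101.1, 219.4]
eef_rot: [0.98, 0.201, -0.001, -0.001]
contact_force: [-0.5, 0.5, -0.0]
opening: 50.3
gripper_force: 0.0
```

```bash
python3 - <<'E'
from h import *
s=robot.sense();print(s['time_s'],s['eef_pos'],s['contact_force'],s['opening'],abs(s['dq']).max())
b=snap('scene','s7');a=snap('top','top7')
f=lambda c,y,x,h,w:cv2.resize(c['pixels'][y:y+h,x:x+w,::-1],(390,390),interpolation=cv2.INTER_CUBIC)
cv2.imwrite('pics/f7.png',np.hstack([f(a,145,80,120,120),f(b,235,135,120,120)]))
W=world(a);ok=a['range_z']>0
for k in range(0,360,60):
    r=np.radians(k+1.24);p=np.array([488.2+72*np.cos(r),234.4+72*np.sin(r)])
    q=W[ok&(np.hypot(W[...,0]-p[0],W[...,1]-p[1])<18)&(W[...,2]>55)];z=np.percentile(q[:,2],90);q=q[abs(q[:,2]-z)<5]
    print(k,z.round(1),q[:,:2].mean(0).round(1)-p.round(1))
E
```

```text
25.65 [ 522.75561224 -101.06063619  219.44978596] [-0.45789534  0.45696246 -0.0065302 ] 50.275103215300916 0.017606954312928014
0 76.3 [-0.4 -0.3]
60 90.9 [ 0.  -0.6]
120 113.8 [-0.1 -0.7]
180 76.4 [ 1.3 -0.3]
240 90.6 [-0.2 -0.5]
300 113.9 [-0.6 -0.8]
```

View pics/f7.png

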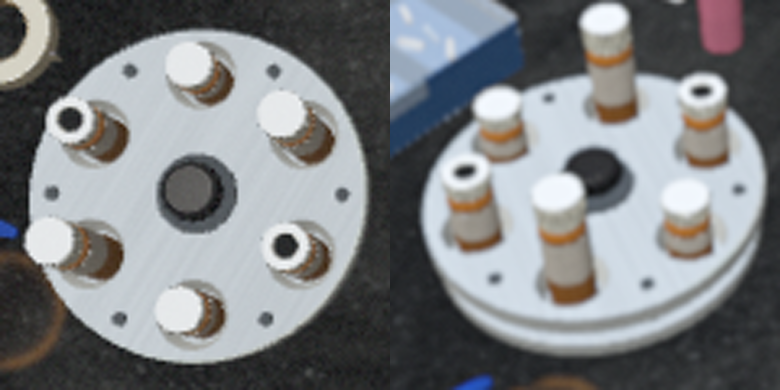

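All six vials stand upright and fully down, with equal cap heights straight across: 76/76, 91/91 and 114/114 mm. In the top crop, short faces short at (190,65)/(180,310), medium faces medium at (70,120)/(285,245), and tall faces tall at (50,240)/(280,112). I'll hand in.

```bash
python3 -c "
from plant import robot
print(robot.hand_in())"
```

```text
the job is handed in; nothing more can be done
None
```

I rearranged the rotor so short faces short, medium faces medium and tall faces tall, all six upright and fully down in the final pictures; handed in at about 26 s, no verdict was returned.

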